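# Drive the stuck cartridge out of a kitchen tap

### The job

The old cartridge is stuck in the tap body: take the brass drift rod from its rack, find the inlet hole with it and push the cartridge out of the far side into the blue-walled catch tray, then lay the rod back in its rack. Push only with the rod and gently, never harder than 25 newtons, against the cartridge or the tap; do not touch the cartridge with the fingers, and leave the other things where they are.

Things in the scene. Friction and masses are not known exactly. Their poses are not given: they have to be found in the camera images.
- tap: Steel tap body, fixed on a 12 mm wooden base. Origin on the counter under the block's middle; +x is the way to push, z up. Block: 40 mm along x (x -20 to +20), 60 mm wide, top at z = 85 (thin stub on top to 113). A level 31 mm bore runs through it along x at y = 0, z = 55. Its -x face carries a 12 mm brass flange (x -32 to -20; 46 mm square, turned anyhow) with the inlet hole.
- inlet (a point): Point on the bore axis in the flange's outer (-x) face, 55 mm above the counter; axes as the tap body. The inlet hole (round, 16 mm wide, 12 mm deep, opening into the bore) is eccentric: its centre lies 5.5 mm from this point, in any direction (up, down, left, right or between). The direction is not measured: find it by touch or sight. The flange does not give or turn.
- tray (a point): Middle of the catch tray's floor, 12 mm above the counter; axes as the tap body. The tray starts at the block's +x face: inside 126 mm along x, 92 mm wide, blue walls up to 36 mm above the counter.
- cartridge: Grey plastic cylinder, red far end, black near end, 30 mm diameter, 36 mm long, about 60 g; origin at its centre, its x along it. It sits in the bore, near end 18 to 22 mm behind the flange's outer face, red end 2 to 6 mm out of the block. A sprung rubber seal in the outlet grips it: it takes about 5 to 14 N all the way, until its near end is about 15 mm from the +x face; pushed to that face, it drops into the tray.
- drift_mid (a point): Middle of the brass drift rod: a straight round rod, 12 mm diameter, 200 mm long, 160 g, both ends alike and flat. Its x axis runs along the rod.
- rack: Wooden rack fixed on the counter; origin on the counter under its middle, x along the rod. Base plate 160 x 60 x 8 mm; two V-shaped rests 60 mm either side of the middle (each 14 mm long along x), tops about 45 mm up, hold the rod level with its axis 35 mm above the counter. Between the rests there is only the base plate.
- rest (a point): Where the middle of the rod belongs when it lies in the rack: above the rack's middle, 35 mm above the counter; x along the rod.
- jar: Glass jar with a red lid, 72 mm wide, 85 mm high; origin under it. Leave alone.
- tape: Orange tape measure, 62 x 36 x 60 mm high; origin under it. Leave alone.
- driver: Screwdriver with a yellow handle, lying; leave alone.
- nut: Brass ring nut, 48 mm wide, 18 mm high; origin under it. Leave alone.
- bowl: White bowl, 120 mm wide, 55 mm high; origin under it. Leave alone.
- mug: Blue mug, 76 mm wide, 85 mm high; origin under it. Leave alone.
Not all that is in view belongs to the job. What is meant by the part that bears drift_mid is not purple, and is the larger of those in its own colour.

How it is judged:
By the outcome, as a careful person would: the job done as asked, in the order asked, and still so for the second after the job is handed in, with the robot touching nothing.
It also fails if it takes over 72 s, if anything falls off the work surface, if the arm or the gripper's body presses on something with over 40 N, if the wrist force passes 120 N, or if a joint passes its speed limit or range.

### The arm

A 7-joint arm with a two-finger parallel gripper is mounted at the origin on the work surface. World frame = base frame: x ahead of the robot, y to its left, z up, the work surface at z = 0. Lengths are in m, angles in rad, forces in N, time in s.
With the tool pointing down it reaches from about 0.4 to 0.85 m from the base axis. Payload 10.4 kg.
Tool frame: the origin (TCP) lies on the mounting face of the last link; the fingertips stand r.tips_ahead ahead of it and the grasp point (between the pads) lies 164 mm ahead of it (r.tips_ahead is the distance from the TCP to the fingertips, in m); z points along the fingers, y is the line along which they close (so a half turn about z gives the same grasp; the last joint's range is limited). The gripper opens to 87 mm and grips with 3 to 60 N. Pads are 19 mm wide; open, the fingers measure 117 mm over their backs; the gripper's body (75 mm by 190 mm) begins 51 mm behind the grasp point.
Start: joints at [1.162, 0.332, -0.065, 1.46, 0.022, 1.35, -0.088], TCP at [0.235, -0.579, 0.405] pointing down, gripper open.
Joint ranges: [-2.6, 2.6], [-0.5, 2.12], [-1.47, 1.34], [0.16, 2.42], [-1.27, 4.41], [0.06, 2.06], [-2.6, 2.6]. Speed limits (rad/s): [2.22, 2.22, 2.79, 2.79, 3.14, 3.14, 3.14].

### API

Orientations are given as a unit quaternion [x, y, z, w].
In Python, from bench import telemetry, imaging, job, r gives the robot as it stands.
- The arm moves only by the tool move_arm, never from a script. Its argument "steps" is a list of rows, each an object of numbers: "dx", "dy", "dz": the shift along the tool's x, y, z in cm; "spin": the turn about the tool's z in rad. In form: [{"dx": .., "dy": .., "dz": .., "spin": ..}, ...]. A call has 1 to 12 rows; each row shifts and turns the commanded pose from where the row before left it, along the tool's axes as they then stand; what a row does not reach is not made up. A row lasts 1/10 s, in which the tool goes at most 50 mm and 8.59 degrees, less where a joint would pass 70% of its speed; a pose out of reach is approached as far as the arm can. A call with a gripper value outside its range is refused whole. "claw" is the finger opening in cm, from 0 to 8.7, set as the call begins (left out, the last holds). The fingers move at their own pace and stop on an object; "squeeze" is the grip in N (left out, the last holds). Time passes only in rows, so rows that do not move let the fingers close. It gives the time, the measured TCP pose, the force, the opening and the grip force at its end, in the units of the state.
- telemetry.read_state(): the state, without advancing time (a new reading comes with each control period).
- imaging.camera(name): name is "scene" or "top" or "wrist"; returns a dict with "img" (400x640x3 uint8, red, green, blue), "camera_matrix" (3x3 intrinsics, pixels), "R" (3x3) and "t" (3): a world point X has camera coordinates R X + t. Camera axes: x right, y down, z forward; pixel columns grow to the right and rows downward; lengths in m; the calibration is good to about 2 mm. A picture is of the moment at which its call begins. There is no depth.
- job.close_job(): hands the job in; it is judged then, once.
The state is a dict: "time": time; "joint_positions": joint angles; "joint_vel": joint speeds; "joint_torque": joint torques, N m; "ee_pos": TCP position; "eef_rot": TCP orientation; "ft_force": force on the tool from outside, world axes, zero at the start; "torque": the same for the moment, N m; "width": finger opening in m; "grip_force": force on a finger pad.
Only numpy, scipy, OpenCV 4.12 (cv2) and the standard library are available. Lean on these libraries where they do the work, as an engineer would, in place of code of your own. Each camera call takes 0.05 s, during which the arm holds its last target. There are 200 camera calls.

## Working session

There is one attempt and no reset: what is moved stays moved. The work goes in short steps, Python scripts to look and compute and a tool call to move; the robot and the scene stay as the last step left them, time stands still between calls to the robot, and variables do not carry over. Pictures are saved under pics/ and viewed, at most 10 in all, crops included, and the job is handed in when it is done.

Besides the shell and the picture viewer there is one more tool, called after "Call:" as name([rows], argument=value, ...), one row to a line, values as JSON. move_arm: Moves the arm, as the interface text tells. Its arguments: {"type":"object","properties":{"steps":{"type":"array","items":{"type":"object","properties":{"dx":{"type":"number"},"dy":{"type":"number"},"dz":{"type":"number"},"spin":{"type":"number"}}}},"claw":{"type":"number"},"squeeze":{"type":"number"}},"required":["steps"]}

```bash
mkdir -p pics; ls; python3 - <<'E'
from bench import telemetry, imaging, job, r
import cv2,pickle
s=telemetry.read_state();print({k:s[k] for k in('time','ee_pos','eef_rot','width','ft_force')},r.tips_ahead)
d={}
for n in("scene","top"):
    c=imaging.camera(n);d[n]=c;cv2.imwrite(f"pics/{n}0.png",c["img"][:,:,::-1]);print(n,c["camera_matrix"],c["R"],c["t"])
pickle.dump(d,open("c0.pkl","wb"))
E
```

```text
pics
{'time': 0.0, 'ee_pos': array([ 0.23514543, -0.57893669,  0.40397254]), 'eef_rot': array([ 9.81448406e-01,  1.91725156e-01, -1.62319318e-04, -6.81762791e-04]), 'width': 0.08706966627326301, 'ft_force': array([-0.70364322,  0.5872512 ,  0.26394878])} 0.1822
scene [[395.18081346   0.         318.10044958]
 [  0.         395.18081346 197.5176513 ]
 [  0.           0.           1.        ]] [[ 3.73091542e-01  9.27794420e-01  4.63768869e-04]
 [ 6.24973796e-01 -2.50949574e-01 -7.39210433e-01]
 [-6.85718933e-01  2.76083004e-01 -6.73474365e-01]] [-0.16095851 -0.29191483  1.31408261]
top [[410.71478153   0.         314.90732956]
 [  0.         410.71478153 198.72182639]
 [  0.           0.           1.        ]] [[ 0.01624011 -0.99986745  0.00116014]
 [-0.98635944 -0.01621077 -0.16380554]
 [ 0.16380264  0.0015159  -0.98649197]] [-0.03650939  0.55018236  1.16051518]
```

View pics/top0.png

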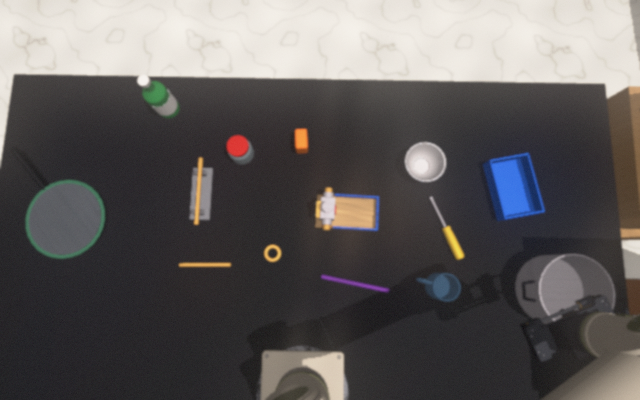

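View pics/scene0.png

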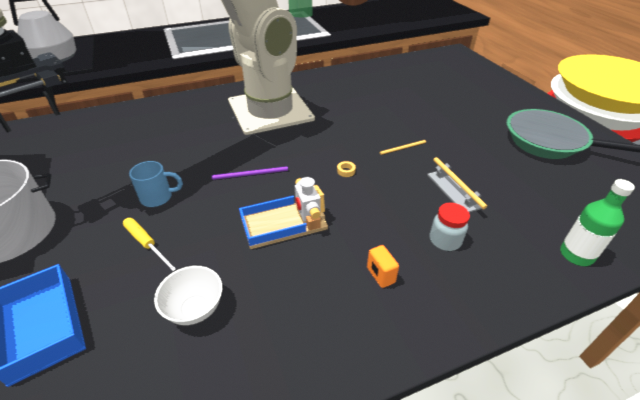

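```bash
cat > h.py <<'E'
import numpy as np,cv2
from scipy.spatial.transform import Rotation as Rn
def ray(c,u,v,z):
    K,R,t=c["camera_matrix"],np.array(c["R"]),np.array(c["t"])
    d=R.T@np.linalg.solve(K,[u,v,1.]);o=-R.T@t
    return o+d*(z-o[2])/d[2]
def proj(c,X):
    p=c["camera_matrix"]@(np.array(c["R"])@np.array(X)+np.array(c["t"]));return p[:2]/p[2]
def crop(c,x0,y0,w,h,f,fn):
    im=cv2.resize(c["img"][y0:y0+h,x0:x0+w,::-1],None,fx=f,fy=f,interpolation=cv2.INTER_CUBIC);return im if fn is None else cv2.imwrite(fn,im)
E
python3 - <<'E'
import pickle,numpy as np,cv2
from h import *
d=pickle.load(open("c0.pkl","rb"));c=d["top"]
for n in d: print(n,-np.array(d[n]["R"]).T@d[n]["t"])
a=crop(c,170,140,100,60*2-20,4,None);b=crop(c,300,170,100,100,4,None)
e=crop(d["scene"],230,170,100,50,4,None);f=crop(d["scene"],420,150,100,50,4,None)
cv2.imwrite("pics/crop1.png",np.vstack([np.hstack([a,b]),np.hstack([e,f])]))
for p in((200,158),(197,223)):print(ray(c,*p,.035))
E
```

```text
scene [ 1.1435827  -0.28671536  0.66928911]
top [ 0.35317504 -0.02934489  1.23500417]
[0.67099417 0.32037891 0.035     ]
[0.47460122 0.31698328 0.035     ]
```

View pics/crop1.png

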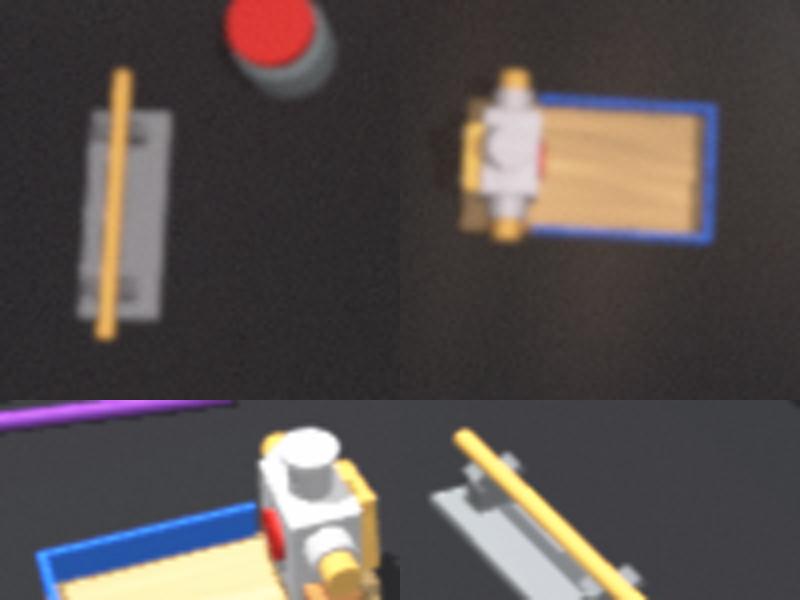

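```bash
cat >> h.py <<'E'
def plan(goal,yaw,n,s=None):
    """print n rows from the present pose to TCP goal, tool-x yaw (deg world)"""
    if s is None:
        from bench import telemetry;s=telemetry.read_state()
    p=np.array(s["ee_pos"]);M=Rn.from_quat(s["eef_rot"]).as_matrix()
    y0=np.arctan2(M[1,0],M[0,0]);dy=(np.radians(yaw)-y0+np.pi)%(2*np.pi)-np.pi
    print("from",p.round(4),"yaw",np.degrees(y0).round(2),"tilt",M[:2,2].round(4),"j",np.round(s["joint_positions"],2))
    st=(np.array(goal)-p)/n
    for i in range(n):
        W=Rn.from_rotvec([0,0,dy*i/n]).as_matrix()@M
        print(i,np.round(W.T@st*100,3),round(-dy/n,4))
        if abs(dy)<.002:break
E
python3 - <<'E'
import pickle
from h import *
d=pickle.load(open("c0.pkl","rb"));c=d["top"]
q=lambda x,y,x0,y0:(x0+x/4-.4,y0+y/4-.4)
for p in((122,70),(106,338)):print("rod",ray(c,*q(*p,170,140),.037))
for p in((540,96),(717,104),(711,241),(530,229)):print("tray",ray(c,p[0]/4+199.6,p[1]/4+169.6,.036))
for p in((483,108),(542,108),(480,192),(538,195)):print("blk",ray(c,p[0]/4+199.6,p[1]/4+169.6,.085))
plan([.572,.318,.33],180,22)
E
```

```text
rod [0.6732557  0.31966857 0.037     ]
rod [0.47112794 0.31883374 0.037     ]
tray [ 0.56861927 -0.08564498  0.036     ]
tray [ 0.56475556 -0.21682313  0.036     ]
tray [ 0.46304171 -0.2114971   0.036     ]
tray [ 0.46966778 -0.07915904  0.036     ]
blk [ 0.55049171 -0.04293811  0.085     ]
blk [ 0.55118057 -0.08483712  0.085     ]
blk [ 0.4904467  -0.04167011  0.085     ]
blk [ 0.4889909  -0.08252997  0.085     ]
from [ 0.2352 -0.579   0.404 ] yaw 22.11 tilt [-0.0005  0.0012] j [ 1.16  0.33 -0.06  1.46  0.02  1.35 -0.09]
0 [ 2.953 -3.201  0.34 ] -0.1253
1 [ 3.33  -2.807  0.34 ] -0.1253
2 [ 3.654 -2.369  0.339] -0.1253
3 [ 3.922 -1.894  0.339] -0.1253
4 [ 4.128 -1.389  0.338] -0.1253
5 [ 4.269 -0.862  0.337] -0.1253
6 [ 4.343 -0.322  0.337] -0.1253
7 [4.349 0.223 0.336] -0.1253
8 [4.288 0.765 0.335] -0.1253
9 [4.158 1.294 0.335] -0.1253
10 [3.964 1.804 0.334] -0.1253
11 [3.708 2.285 0.333] -0.1253
12 [3.393 2.73  0.333] -0.1253
13 [3.026 3.133 0.332] -0.1253
14 [2.611 3.486 0.332] -0.1253
15 [2.155 3.785 0.332] -0.1253
16 [1.665 4.025 0.331] -0.1253
17 [1.149 4.201 0.331] -0.1253
18 [0.616 4.312 0.331] -0.1253
19 [0.072 4.355 0.331] -0.1253
20 [-0.473  4.33   0.331] -0.1253
21 [-1.01   4.237  0.331] -0.1253
```

Call:
move_arm([
  {"dx": 2.95, "dy": -3.2, "dz": 0.34, "spin": -0.125},
  {"dx": 3.33, "dy": -2.8, "dz": 0.34, "spin": -0.125},
  {"dx": 3.65, "dy": -2.37, "dz": 0.34, "spin": -0.125},
  {"dx": 3.92, "dy": -1.9, "dz": 0.34, "spin": -0.125},
  {"dx": 4.13, "dy": -1.39, "dz": 0.34, "spin": -0.125},
  {"dx": 4.27, "dy": -0.86, "dz": 0.34, "spin": -0.125},
  {"dx": 4.34, "dy": -0.32, "dz": 0.34, "spin": -0.125},
  {"dx": 4.35, "dy": 0.22, "dz": 0.34, "spin": -0.125},
  {"dx": 4.29, "dy": 0.77, "dz": 0.34, "spin": -0.125},
  {"dx": 4.16, "dy": 1.3, "dz": 0.33, "spin": -0.125},
  {"dx": 3.96, "dy": 1.8, "dz": 0.33, "spin": -0.125},
  {"dx": 3.7, "dy": 2.3, "dz": 0.33, "spin": -0.125},
], claw=6)

```text
time: 1.3
ee_pos: [0.42, -0.0885, 0.3641]
eef_rot: [0.585, 0.811, -0.0, 0.0]
ft_force: [0.3, 0.1, 0.5]
width: 0.06
grip_force: 0.0
```

```bash
python3 - <<'E'
from h import *
plan([.572,.318,.33],180,11)
E
```

```text
from [ 0.42   -0.0885  0.3641] yaw 108.33 tilt [ 0.0001 -0.0005] j [ 0.72 -0.05 -0.59  1.97 -0.03  1.21  0.46]
0 [3.073 2.474 0.308] -0.1137
1 [2.773 2.807 0.308] -0.1137
2 [2.436 3.103 0.309] -0.1137
3 [2.068 3.36  0.309] -0.1137
4 [1.674 3.573 0.309] -0.1137
5 [1.258 3.74  0.309] -0.1137
6 [0.825 3.858 0.309] -0.1137
7 [0.382 3.927 0.31 ] -0.1137
8 [-0.066  3.945  0.31 ] -0.1137
9 [-0.513  3.912  0.31 ] -0.1137
10 [-0.954  3.828  0.31 ] -0.1137
```

Call:
move_arm([
  {"dx": 3.07, "dy": 2.47, "dz": 0.31, "spin": -0.114},
  {"dx": 2.77, "dy": 2.81, "dz": 0.31, "spin": -0.114},
  {"dx": 2.44, "dy": 3.1, "dz": 0.31, "spin": -0.114},
  {"dx": 2.07, "dy": 3.36, "dz": 0.31, "spin": -0.114},
  {"dx": 1.67, "dy": 3.57, "dz": 0.31, "spin": -0.114},
  {"dx": 1.26, "dy": 3.74, "dz": 0.31, "spin": -0.114},
  {"dx": 0.83, "dy": 3.86, "dz": 0.31, "spin": -0.114},
  {"dx": 0.38, "dy": 3.93, "dz": 0.31, "spin": -0.114},
  {"dx": -0.07, "dy": 3.95, "dz": 0.31, "spin": -0.114},
  {"dx": -0.51, "dy": 3.91, "dz": 0.31, "spin": -0.114},
  {"dx": -0.95, "dy": 3.83, "dz": 0.31, "spin": -0.114},
  {"dx": 0},
])

```text
$.steps[11]: bad value
```

```bash
python3 - <<'E'
from h import *
from bench import imaging
import pickle
plan([.572,.319,.199],180,8)
c=imaging.camera("wrist");pickle.dump(c,open("c1.pkl","wb"));cv2.imwrite("pics/w1.png",c["img"][:,:,::-1])
print(-np.array(c["R"]).T@c["t"],c["R"],proj(c,[.4711,.3188,.035]),proj(c,[.6733,.3197,.035]))
E
```

```text
from [ 0.42   -0.0885  0.3641] yaw 108.33 tilt [ 0.0001 -0.0005] j [ 0.72 -0.05 -0.59  1.97 -0.03  1.21  0.46]
0 [4.238 3.406 2.061] -0.1564
1 [3.656 4.024 2.062] -0.1564
2 [2.985 4.544 2.062] -0.1564
3 [2.241 4.954 2.062] -0.1564
4 [1.442 5.242 2.063] -0.1564
5 [0.608 5.402 2.063] -0.1564
6 [-0.24   5.431  2.064] -0.1564
7 [-1.083  5.327  2.064] -0.1564
[ 0.39378529 -0.0148566   0.34201051] [[ 9.48946312e-01  3.15436426e-01  8.71262367e-04]
 [ 3.01894130e-01 -9.08999942e-01  2.87365691e-01]
 [ 9.14375838e-02 -2.72431583e-01 -9.57820547e-01]] [ 609.21835399 -392.76423676] [ 870.32863399 -256.54534656]
```

View pics/w1.png

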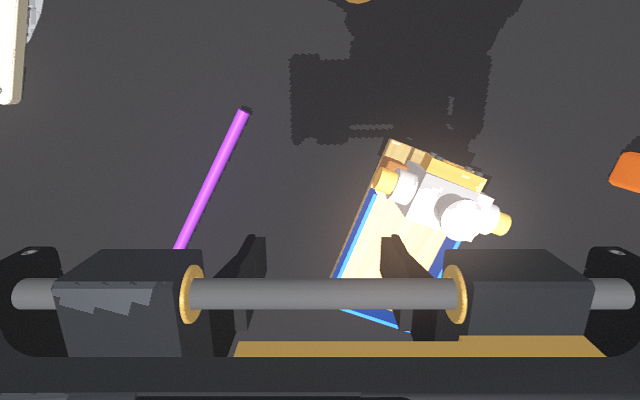

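```bash
python3 - <<'E'
from h import *
import pickle
c=pickle.load(open("c1.pkl","rb"));print(c["camera_matrix"])
plan([.52,-.014,.307],88,5)
E
```

```text
[[337.64907387   0.         322.77812868]
 [  0.         337.64907387 198.55774649]
 [  0.           0.           1.        ]]
from [ 0.4218 -0.0819  0.364 ] yaw 109.21 tilt [0.0011 0.0018] j [ 0.72 -0.05 -0.6   1.97 -0.03  1.21  0.46]
0 [0.635 2.3   1.144] 0.074
1 [0.803 2.246 1.144] 0.074
2 [0.967 2.181 1.144] 0.074
3 [1.126 2.103 1.144] 0.074
4 [1.279 2.014 1.144] 0.074
```

Call:
move_arm([
  {"dx": 0.64, "dy": 2.3, "dz": 1.14, "spin": 0.074},
  {"dx": 0.8, "dy": 2.25, "dz": 1.14, "spin": 0.074},
  {"dx": 0.97, "dy": 2.18, "dz": 1.14, "spin": 0.074},
  {"dx": 1.13, "dy": 2.1, "dz": 1.14, "spin": 0.074},
  {"dx": 1.28, "dy": 2.01, "dz": 1.14, "spin": 0.074},
  {"dx": 0, "dy": 0, "dz": 0, "spin": 0},
])

```text
time: 1.95
ee_pos: [0.5202, -0.0225, 0.3055]
eef_rot: [0.726, 0.687, 0.0, -0.001]
ft_force: [-0.8, -0.0, -0.6]
width: 0.0599
grip_force: 0.0
```

```bash
python3 - <<'E'
from h import *
from bench import imaging
import pickle
c=imaging.camera("wrist");pickle.dump(c,open("c2.pkl","wb"))
plan([.572,.319,.199],180,9)
print(-np.array(c["R"]).T@c["t"])
p=proj(c,[.5215,-.031,.055]);print(p)
x,y=int(p[0])-75,int(p[1])-60
print(x,y);crop(c,x,y,150,110,5,"pics/w2.png")
E
```

```text
from [ 0.5195 -0.0234  0.3061] yaw 86.96 tilt [-0.002   0.0014] j [ 0.54  0.25 -0.66  1.83  0.17  1.12 -0.22]
0 [3.829 0.383 1.195] -0.1804
1 [3.698 1.064 1.193] -0.1804
2 [3.448 1.711 1.191] -0.1804
3 [3.085 2.302 1.19 ] -0.1804
4 [2.623 2.819 1.188] -0.1804
5 [2.075 3.244 1.186] -0.1804
6 [1.459 3.564 1.185] -0.1804
7 [0.796 3.768 1.184] -0.1804
8 [0.108 3.85  1.183] -0.1804
[0.52302457 0.0550579  0.28357296]
[327.3272868  222.73070116]
252 162
```

View pics/w2.png

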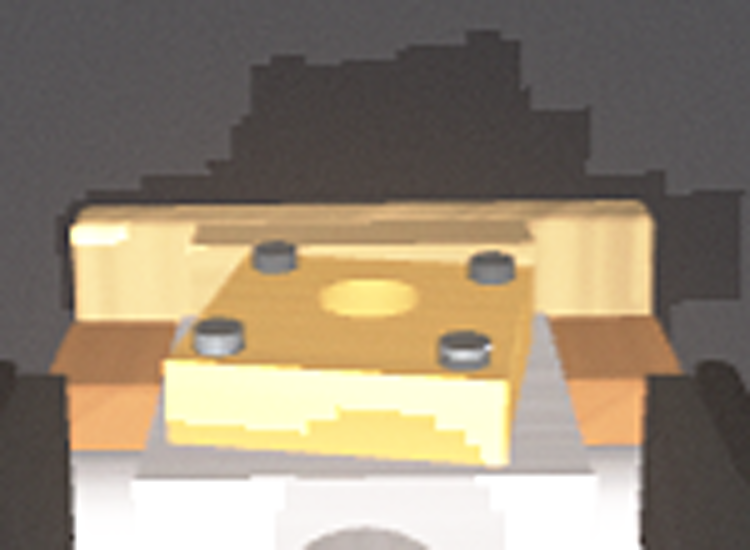

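```bash
python3 - <<'E'
from h import *
import pickle
c=pickle.load(open("c2.pkl","rb"))
px=np.float32([[243,250],[535,262],[163,360],[508,382]])
H=cv2.getPerspectiveTransform(px,np.float32([[-23,-23],[23,-23],[-23,23],[23,23]]))
h=cv2.perspectiveTransform(np.float32([[[369,298]],[[319,298]],[[418,298]],[[369,279]],[[369,317]]]),H)[:,0];print("face mm",h,np.hypot(*h[0]))
# pose of face by PnP
full=(px+.5)/5-.5+[252,162]
g=23e-3;obj=np.float32([[-g,-g,0],[g,-g,0],[-g,g,0],[g,g,0]])
n,rv,tv,e=cv2.solvePnPGeneric(obj,full.astype(np.float64),c["camera_matrix"],None,flags=cv2.SOLVEPNP_IPPE)
R=np.array(c["R"]);t=np.array(c["t"])
for a,b,k in zip(rv,tv,e):
    A=R.T@cv2.Rodrigues(a)[0];o=R.T@(b[:,0]-t);print("ctr",o,"hole",o+A@[h[0,0]*1e-3,h[0,1]*1e-3,0],"normal",A[:,2],"xax",A[:,0],k)
# rays onto plane through flange face, axis yaw from tray
for deg in(-92,-93):
  nrm=np.array([np.cos(np.radians(deg)),np.sin(np.radians(deg)),0])
  for y in(-.031,-.036):
    P=np.array([.521,y,0]);O=-R.T@t
    def hit(u):
        d=R.T@np.linalg.solve(c["camera_matrix"],[*u,1.]);return O+d*((P-O)@nrm)/(d@nrm)
    H4=[hit(u) for u in full];ctr=np.mean(H4,0);hole=hit((np.array([369,298])+.5)/5-.5+[252,162])
    print(deg,y,"ctr",ctr.round(4),"hole",hole.round(4),"side",[round(np.linalg.norm(H4[i]-H4[j]),4) for i,j in((0,1),(2,3),(0,2),(1,3))])
# base front edge (z .012 top) 
for u in((70,225),(655,210),(75,320),(650,320)):
    print("base",ray(c,u[0]/5+251.6,u[1]/5+161.6,.012))
E
```

```text
face mm [[  0.627232   -4.25752  ]
 [ -6.622951   -3.2476757]
 [  7.6541433  -5.2362666]
 [ -0.7121669 -12.240616 ]
 [  1.886234    3.246393 ]] 4.303475
ctr [ 0.51911967 -0.03072039  0.05644408] hole [ 0.52047024 -0.03075909  0.0523582 ] normal [-0.04159818 -0.99912522 -0.00428693] xax [ 0.98417858 -0.04171473  0.17219873] [0.1464995]
ctr [ 0.51918682 -0.02984279  0.06287361] hole [ 0.52067042 -0.02718899  0.06591928] normal [ 0.02911915  0.74655527 -0.66468587] xax [ 0.97847222 -0.15720897 -0.13370663] [3.91808582]
-92 -0.031 ctr [ 0.5191 -0.0309  0.0558] hole [ 0.5201 -0.031   0.0517] side [np.float64(0.0464), np.float64(0.0462), np.float64(0.0459), np.float64(0.0471)]
-92 -0.036 ctr [ 0.5188 -0.0359  0.0426] hole [ 0.52   -0.036   0.0383] side [np.float64(0.0491), np.float64(0.0489), np.float64(0.0486), np.float64(0.0498)]
-93 -0.031 ctr [ 0.5192 -0.0309  0.0559] hole [ 0.5201 -0.031   0.0518] side [np.float64(0.0461), np.float64(0.0458), np.float64(0.0461), np.float64(0.0477)]
-93 -0.036 ctr [ 0.519  -0.0359  0.0427] hole [ 0.52   -0.0359  0.0383] side [np.float64(0.0488), np.float64(0.0484), np.float64(0.0487), np.float64(0.0504)]
base [ 0.46985371 -0.02988287  0.012     ]
base [ 0.56857812 -0.03252974  0.012     ]
base [ 0.468962   -0.04701527  0.012     ]
base [ 0.56764924 -0.05231492  0.012     ]
```

```bash
python3 - <<'E'
from h import *
plan([.572,.319,.25],180,11)
E
```

```text
from [ 0.5195 -0.0234  0.3061] yaw 86.96 tilt [-0.002   0.0014] j [ 0.54  0.25 -0.66  1.83  0.17  1.12 -0.22]
0 [3.133 0.312 0.514] -0.1476
1 [3.053 0.77  0.513] -0.1476
2 [2.907 1.211 0.512] -0.1476
3 [2.698 1.625 0.51 ] -0.1476
4 [2.429 2.004 0.509] -0.1476
5 [2.108 2.34  0.508] -0.1476
6 [1.741 2.625 0.507] -0.1476
7 [1.336 2.853 0.506] -0.1476
8 [0.902 3.018 0.505] -0.1476
9 [0.449 3.118 0.504] -0.1476
10 [-0.015  3.15   0.504] -0.1476
```

Call:
move_arm([
  {"dx": 3.13, "dy": 0.31, "dz": 0.3, "spin": -0.147},
  {"dx": 3.05, "dy": 0.77, "dz": 0.3, "spin": -0.147},
  {"dx": 2.91, "dy": 1.21, "dz": 0.5, "spin": -0.147},
  {"dx": 2.7, "dy": 1.63, "dz": 0.5, "spin": -0.147},
  {"dx": 2.43, "dy": 2.0, "dz": 0.5, "spin": -0.147},
  {"dx": 2.11, "dy": 2.34, "dz": 0.5, "spin": -0.147},
  {"dx": 1.74, "dy": 2.63, "dz": 0.5, "spin": -0.147},
  {"dx": 1.34, "dy": 2.85, "dz": 0.5, "spin": -0.147},
  {"dx": 0.9, "dy": 3.02, "dz": 0.5, "spin": -0.147},
  {"dx": 0.45, "dy": 3.12, "dz": 0.5, "spin": -0.147},
  {"dx": 0, "dy": 3.15, "dz": 0.5, "spin": -0.147},
  {"dx": 0, "dy": 0, "dz": 0, "spin": 0},
])

```text
time: 3.2
ee_pos: [0.5721, 0.3212, 0.2558]
eef_rot: [-0.001, 1.0, 0.001, -0.001]
ft_force: [-0.5, -0.2, -0.6]
width: 0.0602
grip_force: 0.0
```

```bash
python3 - <<'E'
from h import *
from bench import imaging
import pickle
c=imaging.camera("wrist");pickle.dump(c,open("c3.pkl","wb"));cv2.imwrite("pics/w3.png",c["img"][:,:,::-1])
plan([.572,.319,.199],180,2)
print([proj(c,[x,.319,.035]).round(1) for x in(.471,.572,.673)])
E
```

```text
from [0.5727 0.3191 0.2559] yaw 179.72 tilt [-0.0012  0.0003] j [ 0.06  0.7  -0.92  1.5   0.57  1.23  0.63]
0 [ 0.032 -0.008  2.847] -0.0024
1 [ 0.032 -0.008  2.847] -0.0024
[array([320.5,  57.7]), array([320.4, 229.9]), array([320.4, 361.1])]
```

View pics/w3.png

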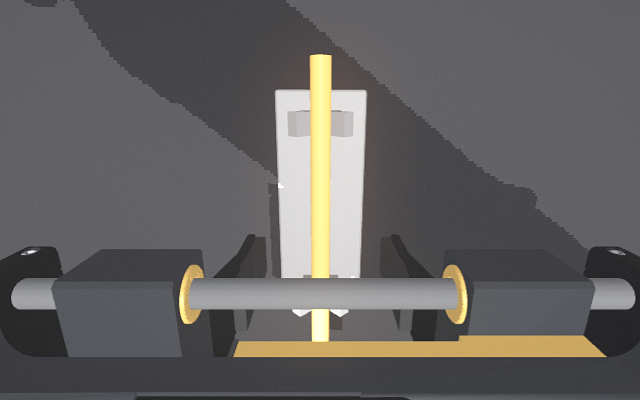

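Call:
move_arm([
  {"dx": 0.03, "dy": 0, "dz": 2.8, "spin": -0.005},
  {"dx": 0.03, "dy": 0, "dz": 2.2, "spin": 0},
  {"dx": 0, "dy": 0, "dz": 0.7, "spin": 0},
  {"dx": 0, "dy": 0, "dz": 0, "spin": 0},
])

```text
time: 3.65
ee_pos: [0.5731, 0.3165, 0.1988]
eef_rot: [0.003, 1.0, -0.001, -0.0]
ft_force: [-0.1, -0.4, 0.5]
width: 0.0596
grip_force: 0.0
```

Call:
move_arm([
  {"dx": 0, "dy": 0, "dz": 0, "spin": 0},
  {"dx": 0, "dy": 0, "dz": 0, "spin": 0},
  {"dx": 0, "dy": 0, "dz": 0, "spin": 0},
  {"dx": 0, "dy": 0, "dz": 0, "spin": 0},
  {"dx": 0, "dy": 0, "dz": 0, "spin": 0},
  {"dx": 0, "dy": 0, "dz": 0, "spin": 0},
], claw=0, squeeze=55)

```text
time: 4.25
ee_pos: [0.5728, 0.318, 0.1993]
eef_rot: [0.002, 1.0, 0.0, 0.0]
ft_force: [-0.2, 0.3, -0.3]
width: 0.0197
grip_force: 0.0
```

Call:
move_arm([
  {"dx": 0, "dy": 0, "dz": 0, "spin": 0},
  {"dx": 0, "dy": 0, "dz": 0, "spin": 0},
  {"dx": 0, "dy": 0, "dz": 0, "spin": 0},
])

```text
time: 4.55
ee_pos: [0.5726, 0.3191, 0.1998]
eef_rot: [0.001, 1.0, 0.001, 0.0]
ft_force: [0.6, 5.3, 1.1]
width: 0.0103
grip_force: 55.0
```

```bash
python3 - <<'E'
from h import *
plan([.5728,.318,.26],180,2)
print('----')
from bench import telemetry
s=dict(telemetry.read_state()); s["ee_pos"]=np.array(s["ee_pos"])+[0,0,.05]
# tap direction; TCP above rod mid; tip 100mm ahead, standoff 30 mm
a=np.radians(-92.4);u=np.array([np.cos(a),np.sin(a)])
h=np.array([.5203,-.031])
print("goal",h-u*.13)
plan([*(h-u*.13),.2138],87.6,11,s)
E
```

```text
from [0.5726 0.3191 0.1998] yaw 179.84 tilt [0.0007 0.0024] j [ 0.04  0.76 -0.88  1.54  0.62  1.14  0.6 ]
0 [-0.011 -0.048 -3.012] -0.0014
1 [-0.011 -0.049 -3.012] -0.0014
----
goal [0.52574383 0.09888597]
from [0.5726 0.3191 0.2498] yaw 179.84 tilt [0.0007 0.0024] j [ 0.04  0.76 -0.88  1.54  0.62  1.14  0.6 ]
0 [ 0.421 -2.004  0.322] 0.1463
1 [ 0.124 -2.044  0.322] 0.1463
2 [-0.175 -2.04   0.322] 0.1463
3 [-0.471 -1.993  0.322] 0.1463
4 [-0.756 -1.903  0.323] 0.1463
5 [-1.025 -1.772  0.323] 0.1463
6 [-1.273 -1.604  0.324] 0.1463
7 [-1.493 -1.401  0.325] 0.1463
8 [-1.681 -1.168  0.325] 0.1463
9 [-1.833 -0.911  0.326] 0.1463
10 [-1.946 -0.633  0.327] 0.1463
```

Call:
move_arm([
  {"dx": 0, "dy": 0, "dz": -2.0, "spin": 0},
  {"dx": 0, "dy": 0, "dz": -3.0, "spin": 0},
  {"dx": 0.42, "dy": -2.0, "dz": 0, "spin": 0.146},
  {"dx": 0.12, "dy": -2.04, "dz": 0, "spin": 0.146},
  {"dx": -0.18, "dy": -2.04, "dz": 0, "spin": 0.146},
  {"dx": -0.47, "dy": -1.99, "dz": 0, "spin": 0.146},
  {"dx": -0.76, "dy": -1.9, "dz": 0, "spin": 0.146},
  {"dx": -1.03, "dy": -1.77, "dz": 0, "spin": 0.146},
  {"dx": -1.27, "dy": -1.6, "dz": 0, "spin": 0.146},
  {"dx": -1.49, "dy": -1.4, "dz": 0, "spin": 0.146},
  {"dx": -1.68, "dy": -1.17, "dz": 0, "spin": 0.146},
  {"dx": -1.83, "dy": -0.9, "dz": 0, "spin": 0.146},
])

```text
time: 5.75
ee_pos: [0.5303, 0.1169, 0.2502]
eef_rot: [0.671, 0.742, -0.0, 0.0]
ft_force: [0.6, 0.5, -1.5]
width: 0.0104
grip_force: 55.0
```

```bash
python3 - <<'E'
from h import *
from bench import telemetry
print(telemetry.read_state()["ft_force"],telemetry.read_state()["width"])
plan([.5257,.0989,.2138],87.6,4)
E
```

```text
[ 0.56695727  0.49944186 -1.53070552] 0.010373021221908203
from [0.5303 0.1169 0.2502] yaw 95.78 tilt [ 0.0003 -0.0007] j [ 0.29  0.38 -0.69  1.82  0.28  1.04 -0.41]
0 [-0.435 -0.159  0.91 ] 0.0357
1 [-0.44  -0.144  0.91 ] 0.0357
2 [-0.445 -0.128  0.91 ] 0.0357
3 [-0.449 -0.112  0.91 ] 0.0357
```

Call:
move_arm([
  {"dx": -0.44, "dy": -0.16, "dz": 0.91, "spin": 0.0357},
  {"dx": -0.44, "dy": -0.14, "dz": 0.91, "spin": 0.0357},
  {"dx": -0.44, "dy": -0.13, "dz": 0.91, "spin": 0.0357},
  {"dx": -0.45, "dy": -0.11, "dz": 0.91, "spin": 0.0357},
  {"dx": 0, "dy": 0, "dz": 0, "spin": 0},
  {"dx": 0, "dy": 0, "dz": 0, "spin": 0},
])

```text
time: 6.35
ee_pos: [0.5262, 0.1, 0.2136]
eef_rot: [0.719, 0.695, 0.0, 0.0]
ft_force: [-0.4, -0.3, -1.5]
width: 0.0103
grip_force: 55.0
```

```bash
python3 - <<'E'
from h import *
from bench import telemetry,imaging
import pickle
s=telemetry.read_state();print(s["ft_force"])
plan([.5257,.0989,.2138],87.6,1)
d={n:imaging.camera(n) for n in("scene","top","wrist")};pickle.dump(d,open("c4.pkl","wb"))
M=Rn.from_quat(s["eef_rot"]).as_matrix()
g=np.array(s["ee_pos"])+M@[0,0,.164]
for n in d: print(n,[proj(d[n],g+M@[k,0,0]).round(1) for k in(-.1,.1)],proj(d[n],[.5203,-.031,.0498]).round(1))
p=proj(d["scene"],g).astype(int);print(p)
a=crop(d["scene"],p[0]-80,p[1]-50,160,100,5,None)
b=crop(d["wrist"],240,0,160,40,5,None)
cv2.imwrite("pics/c4.png",np.vstack([a,b[:100]]))
E
```

```text
[-0.38644999 -0.31283348 -1.48222171]
from [0.5262 0.1    0.2136] yaw 88.01 tilt [ 0.0002 -0.0002] j [ 0.28  0.41 -0.64  1.87  0.3   0.96 -0.53]
0 [-0.111 -0.047 -0.022] 0.0071
scene [array([332.7, 196.7]), array([408.4, 178.2])] [320.  199.3]
top [array([305.3, 207.8]), array([236.9, 204.3])] [315.9 208.8]
wrist [array([324.2, 432.7]), array([325.4,  37.6])] [321.7 473.7]
[371 187]
```

View pics/c4.png

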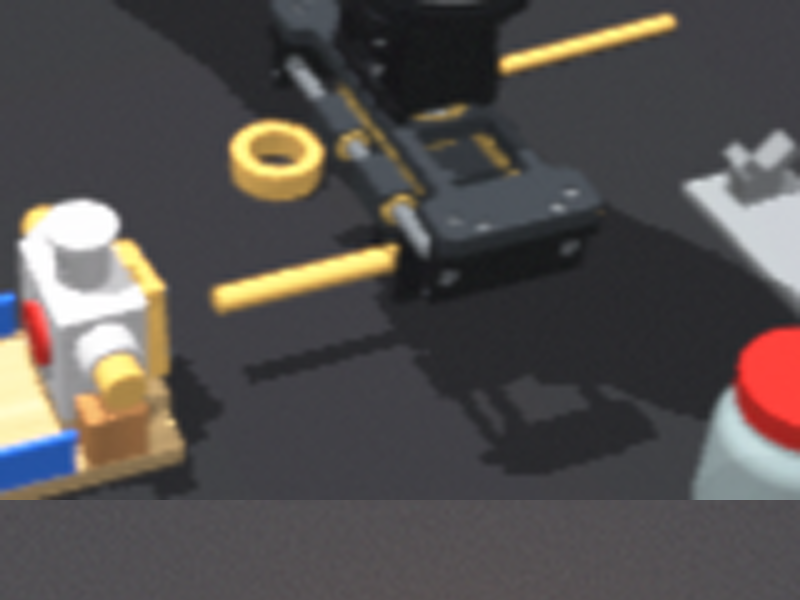

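Call:
move_arm([
  {"dx": -0.11, "dy": -0.05, "dz": 0, "spin": 0.007},
  {"dx": -0.8, "dy": 0, "dz": 0, "spin": 0},
  {"dx": -0.8, "dy": 0, "dz": 0, "spin": 0},
  {"dx": -0.6, "dy": 0, "dz": 0, "spin": 0},
  {"dx": -0.2, "dy": 0, "dz": 0, "spin": 0},
  {"dx": 0, "dy": 0, "dz": 0, "spin": 0},
])

```text
time: 7.1
ee_pos: [0.5246, 0.0742, 0.2128]
eef_rot: [0.722, 0.691, -0.0, 0.0]
ft_force: [1.0, -0.1, -1.6]
width: 0.0106
grip_force: 55.0
```

```bash
cat > chk.py <<'E'
from h import *
from bench import telemetry
s=telemetry.read_state();M=Rn.from_quat(s["eef_rot"]).as_matrix()
tip=np.array(s["ee_pos"])+M@[-.1,0,.164]
a=np.radians(-92.4);u=np.array([np.cos(a),np.sin(a),0]);l=np.array([-u[1],u[0],0])
e=(tip-[.5203,-.031,.0498])*1000
print("tip ahead",(e@u).round(2),"lateral(+x)",(e@l).round(2),"dz",e[2].round(2),"F",s["ft_force"].round(1),"yaw",np.degrees(np.arctan2(M[1,0],M[0,0])).round(2),M[:2,2].round(4),"w",s["width"].round(4))
E
python3 - <<'E'
from h import *
import pickle,runpy
runpy.run_path("chk.py")
d=pickle.load(open("c4.pkl","rb"))
i=d["wrist"]["img"].astype(int);m=(i[:,:,0]-i[:,:,2]>70)
for r in range(0,240,20):
    x=np.where(m[r,280:370])[0]
    if len(x):print(r,x.min()+280,x.max()+280)
print("first",np.where(m[:,280:370].any(1))[0][:3])
i=d["top"]["img"].astype(int);m=(i[:,:,0]-i[:,:,2]>40)[195:222,225:320]
for x in range(0,95,4):
    y=np.where(m[:,x])[0]
    if len(y):print(x+225,y.mean()+195,len(y),end="; ")
E
```

```text
Traceback (most recent call last):
  File "chk.py", line 7, in <module>
    print("tip ahead",(e@u).round(2),"lateral(+x)",(e@l).round(2),"dz",e[2].round(2),"F",s["ft_force"].round(1),"yaw",np.degrees(np.arctan2(M[1,0],M[0,0])).round(2),M[:2,2].round(4),"w",s["width"].round(4))
                                                                                                                                                                                          ^^^^^^^^^^^^^^^^
AttributeError: 'float' object has no attribute 'round'
```

```bash
sed -i 's/s\["width"\].round(4)/round(s["width"],4)/' chk.py
python3 - <<'E'
from h import *
import pickle,runpy
runpy.run_path("chk.py")
d=pickle.load(open("c4.pkl","rb"))
i=d["wrist"]["img"].astype(int);m=(i[:,:,0]-i[:,:,2]>70)
for r in range(0,240,20):
    x=np.where(m[r,280:370])[0]
    if len(x):print(r,x.min()+280,x.max()+280)
print("first",np.where(m[:,280:370].any(1))[0][:3])
i=d["top"]["img"].astype(int);m=(i[:,:,0]-i[:,:,2]>40)[195:222,225:320]
for x in range(0,95,4):
    y=np.where(m[:,x])[0]
    if len(y):print(x+225,y.mean()+195,len(y),end="; ")
E
```

```text
tip ahead -5.28 lateral(+x) -0.29 dz -0.95 F [ 1.  -0.1 -1.6] yaw 87.49 [ 0.     -0.0002] w 0.0106
40 307 337
60 307 337
80 308 337
100 308 337
120 308 336
140 309 336
160 309 336
180 309 336
200 309 336
220 310 335
first [33 34 35]
293 206.5 6; 297 207.0 5; 301 207.5 6; 305 207.5 4; 317 209.0 25;
```

Call:
move_arm([
  {"dx": 0, "dy": 0.2, "dz": -0.17, "spin": 0},
  {"dx": -0.2, "dy": 0, "dz": 0, "spin": 0},
  {"dx": -0.1, "dy": 0, "dz": 0, "spin": 0},
  {"dx": -0.1, "dy": 0, "dz": 0, "spin": 0},
  {"dx": 0, "dy": 0, "dz": 0, "spin": 0},
  {"dx": 0, "dy": 0, "dz": 0, "spin": 0},
])

```text
time: 7.7
ee_pos: [0.5264, 0.0708, 0.2145]
eef_rot: [0.722, 0.692, -0.0, 0.0]
ft_force: [0.4, 0.5, -1.5]
width: 0.0105
grip_force: 55.0
```

```bash
python3 chk.py
```

```text
tip ahead -1.92 lateral(+x) 1.71 dz 0.73 F [ 0.4  0.5 -1.5] yaw 87.55 [ 0.     -0.0001] w 0.0105
```

Call:
move_arm([
  {"dx": -0.1, "dy": 0, "dz": 0, "spin": 0},
  {"dx": -0.05, "dy": 0, "dz": 0, "spin": 0},
  {"dx": -0.05, "dy": 0, "dz": 0, "spin": 0},
  {"dx": -0.05, "dy": 0, "dz": 0, "spin": 0},
  {"dx": 0, "dy": 0, "dz": 0, "spin": 0},
])

```text
time: 8.2
ee_pos: [0.5263, 0.0682, 0.2145]
eef_rot: [0.722, 0.692, 0.0, 0.0]
ft_force: [0.4, -0.9, -2.5]
width: 0.0101
grip_force: 55.0
```

Call:
move_arm([
  {"dx": -0.05, "dy": 0, "dz": 0, "spin": 0},
  {"dx": -0.05, "dy": 0, "dz": 0, "spin": 0},
  {"dx": 0, "dy": 0, "dz": 0, "spin": 0},
])

```text
time: 8.5
ee_pos: [0.5262, 0.0672, 0.2145]
eef_rot: [0.722, 0.692, -0.0, 0.0]
ft_force: [-0.6, -0.3, -1.1]
width: 0.0106
grip_force: 55.0
```

```bash
python3 chk.py
```

```text
tip ahead 1.71 lateral(+x) 1.68 dz 0.72 F [-0.6 -0.3 -1.1] yaw 87.54 [-0.0001 -0.0001] w 0.0106
```

Call:
move_arm([
  {"dx": -0.05, "dy": 0, "dz": 0, "spin": 0},
  {"dx": -0.05, "dy": 0, "dz": 0, "spin": 0},
  {"dx": -0.05, "dy": 0, "dz": 0, "spin": 0},
  {"dx": 0, "dy": 0, "dz": 0, "spin": 0},
])

```text
time: 8.9
ee_pos: [0.5262, 0.0657, 0.2145]
eef_rot: [0.722, 0.692, -0.0, 0.0]
ft_force: [0.6, -0.1, -1.2]
width: 0.0107
grip_force: 55.0
```

Call:
move_arm([
  {"dx": -0.05, "dy": 0, "dz": 0, "spin": 0},
  {"dx": -0.05, "dy": 0, "dz": 0, "spin": 0},
  {"dx": -0.05, "dy": 0, "dz": 0, "spin": 0},
  {"dx": 0, "dy": 0, "dz": 0, "spin": 0},
])

```text
time: 9.3
ee_pos: [0.5261, 0.0642, 0.2145]
eef_rot: [0.722, 0.692, -0.0, 0.0]
ft_force: [-0.5, 0.5, -2.1]
width: 0.0102
grip_force: 55.0
```

```bash
python3 chk.py
```

```text
tip ahead 4.71 lateral(+x) 1.73 dz 0.76 F [-0.5  0.5 -2.1] yaw 87.54 [ 0.0001 -0.0001] w 0.0102
```

Call:
move_arm([
  {"dx": -0.07, "dy": 0, "dz": 0, "spin": 0},
  {"dx": -0.07, "dy": 0, "dz": 0, "spin": 0},
  {"dx": -0.07, "dy": 0, "dz": 0, "spin": 0},
  {"dx": -0.07, "dy": 0, "dz": 0, "spin": 0},
  {"dx": 0, "dy": 0, "dz": 0, "spin": 0},
])

```text
time: 9.8
ee_pos: [0.526, 0.0613, 0.2145]
eef_rot: [0.722, 0.692, -0.0, 0.0]
ft_force: [0.2, -0.1, -1.9]
width: 0.0102
grip_force: 55.0
```

Call:
move_arm([
  {"dx": -0.1, "dy": 0, "dz": 0, "spin": 0},
  {"dx": -0.1, "dy": 0, "dz": 0, "spin": 0},
  {"dx": -0.1, "dy": 0, "dz": 0, "spin": 0},
  {"dx": -0.1, "dy": 0, "dz": 0, "spin": 0},
  {"dx": 0, "dy": 0, "dz": 0, "spin": 0},
])

```text
time: 10.3
ee_pos: [0.5258, 0.0573, 0.2145]
eef_rot: [0.722, 0.692, -0.0, 0.0]
ft_force: [0.5, 0.2, -1.7]
width: 0.0105
grip_force: 55.0
```

```bash
python3 chk.py
```

```text
tip ahead 11.59 lateral(+x) 1.69 dz 0.73 F [ 0.5  0.2 -1.7] yaw 87.53 [ 0.     -0.0001] w 0.0105
```

Call:
move_arm([
  {"dx": -0.1, "dy": 0, "dz": 0, "spin": 0},
  {"dx": -0.1, "dy": 0, "dz": 0, "spin": 0},
  {"dx": -0.1, "dy": 0, "dz": 0, "spin": 0},
  {"dx": -0.1, "dy": 0, "dz": 0, "spin": 0},
  {"dx": -0.05, "dy": 0, "dz": 0, "spin": 0},
  {"dx": -0.05, "dy": 0, "dz": 0, "spin": 0},
  {"dx": 0, "dy": 0, "dz": 0, "spin": 0},
])

```text
time: 11.0
ee_pos: [0.5256, 0.0524, 0.2145]
eef_rot: [0.722, 0.692, -0.0, 0.0]
ft_force: [-1.3, -0.3, -1.9]
width: 0.0102
grip_force: 55.0
```

Call:
move_arm([
  {"dx": -0.05, "dy": 0, "dz": 0, "spin": 0},
  {"dx": -0.05, "dy": 0, "dz": 0, "spin": 0},
  {"dx": -0.05, "dy": 0, "dz": 0, "spin": 0},
  {"dx": 0, "dy": 0, "dz": 0, "spin": 0},
])

```text
time: 11.4
ee_pos: [0.5256, 0.0509, 0.2146]
eef_rot: [0.722, 0.692, -0.0, 0.0]
ft_force: [1.1, 0.3, -1.3]
width: 0.0104
grip_force: 55.0
```

Call:
move_arm([
  {"dx": -0.05, "dy": 0, "dz": 0, "spin": 0},
  {"dx": -0.05, "dy": 0, "dz": 0, "spin": 0},
  {"dx": -0.05, "dy": 0, "dz": 0, "spin": 0},
  {"dx": 0, "dy": 0, "dz": 0, "spin": 0},
])

```text
time: 11.8
ee_pos: [0.5255, 0.0494, 0.2145]
eef_rot: [0.722, 0.692, -0.0, 0.0]
ft_force: [0.2, 1.0, -2.0]
width: 0.0106
grip_force: 55.0
```

```bash
python3 chk.py
```

```text
tip ahead 19.5 lateral(+x) 1.72 dz 0.75 F [ 0.2  1.  -2. ] yaw 87.54 [ 0.     -0.0001] w 0.0106
```

Call:
move_arm([
  {"dx": -0.05, "dy": 0, "dz": 0, "spin": 0},
  {"dx": -0.05, "dy": 0, "dz": 0, "spin": 0},
  {"dx": -0.05, "dy": 0, "dz": 0, "spin": 0},
  {"dx": 0, "dy": 0, "dz": 0, "spin": 0},
])

```text
time: 12.2
ee_pos: [0.5254, 0.0479, 0.2145]
eef_rot: [0.722, 0.692, -0.0, 0.0]
ft_force: [-0.3, 0.1, -2.3]
width: 0.0104
grip_force: 55.0
```

Call:
move_arm([
  {"dx": -0.05, "dy": 0, "dz": 0, "spin": 0},
  {"dx": -0.05, "dy": 0, "dz": 0, "spin": 0},
  {"dx": -0.05, "dy": 0, "dz": 0, "spin": 0},
])

```text
time: 12.5
ee_pos: [0.5253, 0.0468, 0.2146]
eef_rot: [0.722, 0.692, 0.0, -0.0]
ft_force: [0.7, 3.1, -1.6]
width: 0.0106
grip_force: 55.0
```

Call:
move_arm([
  {"dx": -0.05, "dy": 0, "dz": 0, "spin": 0},
  {"dx": -0.05, "dy": 0, "dz": 0, "spin": 0},
])

```text
time: 12.7
ee_pos: [0.5253, 0.0465, 0.2147]
eef_rot: [0.722, 0.692, 0.001, -0.0]
ft_force: [0.0, 6.8, -1.6]
width: 0.0103
grip_force: 55.0
```

```bash
python3 chk.py
```

```text
tip ahead 22.1 lateral(+x) 1.79 dz 0.71 F [ 0.   6.8 -1.6] yaw 87.61 [0.0004 0.0015] w 0.0103
```

Call:
move_arm([
  {"dx": -0.05, "dy": 0, "dz": 0, "spin": 0},
  {"dx": -0.05, "dy": 0, "dz": 0, "spin": 0},
  {"dx": -0.05, "dy": 0, "dz": 0, "spin": 0},
])

```text
time: 13.0
ee_pos: [0.5252, 0.0455, 0.2147]
eef_rot: [0.722, 0.692, 0.001, -0.0]
ft_force: [0.6, 7.5, -1.8]
width: 0.0103
grip_force: 55.0
```

Call:
move_arm([
  {"dx": -0.05, "dy": 0, "dz": 0, "spin": 0},
  {"dx": -0.05, "dy": 0, "dz": 0, "spin": 0},
  {"dx": -0.05, "dy": 0, "dz": 0, "spin": 0},
])

```text
time: 13.3
ee_pos: [0.5252, 0.0439, 0.2147]
eef_rot: [0.722, 0.692, 0.001, -0.0]
ft_force: [0.3, 7.1, -0.8]
width: 0.0103
grip_force: 55.0
```

```bash
python3 chk.py
```

```text
tip ahead 24.6 lateral(+x) 1.9 dz 0.75 F [ 0.3  7.1 -0.8] yaw 87.63 [0.0007 0.002 ] w 0.0103
```

Moving steadily at about 7 N. Continue at 1 mm per row.

Call:
move_arm([
  {"dx": -0.08, "dy": 0, "dz": 0, "spin": 0},
  {"dx": -0.08, "dy": 0, "dz": 0, "spin": 0},
  {"dx": -0.08, "dy": 0, "dz": 0, "spin": 0},
  {"dx": -0.08, "dy": 0, "dz": 0, "spin": 0},
  {"dx": -0.08, "dy": 0, "dz": 0, "spin": 0},
  {"dx": -0.08, "dy": 0, "dz": 0, "spin": 0},
])

```text
time: 13.9
ee_pos: [0.525, 0.0391, 0.2147]
eef_rot: [0.722, 0.692, 0.001, -0.0]
ft_force: [-0.2, 6.8, -1.1]
width: 0.0102
grip_force: 55.0
```

Call:
move_arm([
  {"dx": -0.08, "dy": 0, "dz": 0, "spin": 0},
  {"dx": -0.08, "dy": 0, "dz": 0, "spin": 0},
  {"dx": -0.08, "dy": 0, "dz": 0, "spin": 0},
  {"dx": -0.08, "dy": 0, "dz": 0, "spin": 0},
  {"dx": -0.08, "dy": 0, "dz": 0, "spin": 0},
  {"dx": -0.08, "dy": 0, "dz": 0, "spin": 0},
])

```text
time: 14.5
ee_pos: [0.5248, 0.0344, 0.2147]
eef_rot: [0.722, 0.692, 0.001, -0.001]
ft_force: [0.6, 7.2, -1.5]
width: 0.0105
grip_force: 55.0
```

```bash
python3 chk.py
```

```text
tip ahead 34.19 lateral(+x) 1.86 dz 0.72 F [ 0.6  7.2 -1.5] yaw 87.63 [0.0006 0.0019] w 0.0105
```

Call:
move_arm([
  {"dx": -0.1, "dy": 0, "dz": 0, "spin": 0},
  {"dx": -0.1, "dy": 0, "dz": 0, "spin": 0},
  {"dx": -0.1, "dy": 0, "dz": 0, "spin": 0},
  {"dx": -0.1, "dy": 0, "dz": 0, "spin": 0},
  {"dx": -0.1, "dy": 0, "dz": 0, "spin": 0},
  {"dx": -0.1, "dy": 0, "dz": 0, "spin": 0},
  {"dx": -0.1, "dy": 0, "dz": 0, "spin": 0},
  {"dx": -0.1, "dy": 0, "dz": 0, "spin": 0},
])

```text
time: 15.3
ee_pos: [0.5244, 0.0262, 0.2147]
eef_rot: [0.722, 0.692, 0.001, -0.0]
ft_force: [-0.2, 7.3, -1.5]
width: 0.0104
grip_force: 55.0
```

Call:
move_arm([
  {"dx": -0.1, "dy": 0, "dz": 0, "spin": 0},
  {"dx": -0.1, "dy": 0, "dz": 0, "spin": 0},
  {"dx": -0.1, "dy": 0, "dz": 0, "spin": 0},
  {"dx": -0.1, "dy": 0, "dz": 0, "spin": 0},
  {"dx": -0.1, "dy": 0, "dz": 0, "spin": 0},
  {"dx": -0.1, "dy": 0, "dz": 0, "spin": 0},
  {"dx": -0.1, "dy": 0, "dz": 0, "spin": 0},
  {"dx": -0.1, "dy": 0, "dz": 0, "spin": 0},
])

```text
time: 16.1
ee_pos: [0.5241, 0.0183, 0.2147]
eef_rot: [0.722, 0.692, 0.001, -0.0]
ft_force: [0.3, 7.2, -1.5]
width: 0.0106
grip_force: 55.0
```

Call:
move_arm([
  {"dx": -0.1, "dy": 0, "dz": 0, "spin": 0},
  {"dx": -0.1, "dy": 0, "dz": 0, "spin": 0},
  {"dx": -0.1, "dy": 0, "dz": 0, "spin": 0},
  {"dx": -0.1, "dy": 0, "dz": 0, "spin": 0},
  {"dx": -0.1, "dy": 0, "dz": 0, "spin": 0},
  {"dx": -0.1, "dy": 0, "dz": 0, "spin": 0},
  {"dx": -0.1, "dy": 0, "dz": 0, "spin": 0},
  {"dx": -0.1, "dy": 0, "dz": 0, "spin": 0},
])

```text
time: 16.9
ee_pos: [0.5237, 0.0087, 0.2146]
eef_rot: [0.722, 0.692, -0.0, 0.0]
ft_force: [0.3, -0.2, -2.3]
width: 0.0101
grip_force: 55.0
```

```bash
python3 chk.py
```

```text
tip ahead 60.23 lateral(+x) 1.68 dz 0.77 F [ 0.3 -0.2 -2.3] yaw 87.54 [ 0.0001 -0.0002] w 0.0101
```

Call:
move_arm([
  {"dx": -0.1, "dy": 0, "dz": 0, "spin": 0},
  {"dx": -0.1, "dy": 0, "dz": 0, "spin": 0},
  {"dx": -0.1, "dy": 0, "dz": 0, "spin": 0},
  {"dx": -0.1, "dy": 0, "dz": 0, "spin": 0},
  {"dx": -0.1, "dy": 0, "dz": 0, "spin": 0},
  {"dx": -0.1, "dy": 0, "dz": 0, "spin": 0},
  {"dx": -0.1, "dy": 0, "dz": 0, "spin": 0},
  {"dx": -0.1, "dy": 0, "dz": 0, "spin": 0},
])

```text
time: 17.7
ee_pos: [0.5234, 0.0008, 0.2145]
eef_rot: [0.722, 0.692, -0.0, 0.0]
ft_force: [0.2, 0.4, -1.2]
width: 0.0105
grip_force: 55.0
```

Call:
move_arm([
  {"dx": -0.1, "dy": 0, "dz": 0, "spin": 0},
  {"dx": -0.1, "dy": 0, "dz": 0, "spin": 0},
  {"dx": -0.1, "dy": 0, "dz": 0, "spin": 0},
  {"dx": -0.1, "dy": 0, "dz": 0, "spin": 0},
  {"dx": -0.1, "dy": 0, "dz": 0, "spin": 0},
  {"dx": -0.05, "dy": 0, "dz": 0, "spin": 0},
  {"dx": 0, "dy": 0, "dz": 0, "spin": 0},
  {"dx": 0, "dy": 0, "dz": 0, "spin": 0},
])

```text
time: 18.5
ee_pos: [0.5232, -0.0046, 0.2145]
eef_rot: [0.722, 0.692, -0.0, 0.0]
ft_force: [-0.2, -1.0, -1.8]
width: 0.0104
grip_force: 55.0
```

```bash
python3 chk.py; python3 - <<'E'
from h import *
from bench import imaging
c=imaging.camera("scene");crop(c,225,160,130,90,6,"pics/s5.png")
E
```

```text
tip ahead 73.47 lateral(+x) 1.66 dz 0.75 F [-0.2 -1.  -1.8] yaw 87.55 [ 0.     -0.0001] w 0.0104
```

View pics/s5.png

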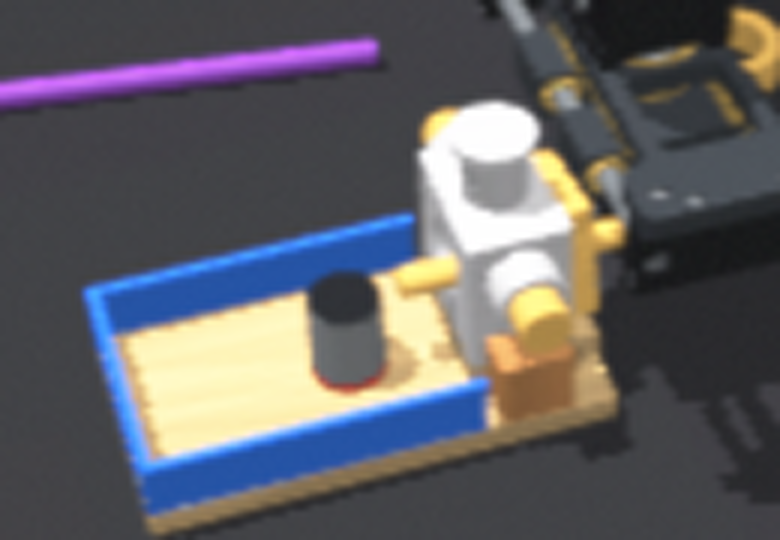

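Call:
move_arm([
  {"dx": 0.3, "dy": 0, "dz": 0, "spin": 0},
  {"dx": 0.6, "dy": 0, "dz": 0, "spin": 0},
  {"dx": 0.8, "dy": 0, "dz": 0, "spin": 0},
  {"dx": 0.9, "dy": 0, "dz": 0, "spin": 0},
  {"dx": 0.9, "dy": 0, "dz": 0, "spin": 0},
  {"dx": 0.9, "dy": 0, "dz": 0, "spin": 0},
  {"dx": 0.9, "dy": 0, "dz": 0, "spin": 0},
  {"dx": 0.9, "dy": 0, "dz": 0, "spin": 0},
  {"dx": 0.9, "dy": 0, "dz": 0, "spin": 0},
  {"dx": 0.9, "dy": 0, "dz": 0, "spin": 0},
  {"dx": 0.9, "dy": 0, "dz": 0, "spin": 0},
  {"dx": 0.9, "dy": 0, "dz": 0, "spin": 0},
])

```text
time: 19.75
ee_pos: [0.5274, 0.094, 0.2145]
eef_rot: [0.722, 0.692, -0.0, 0.0]
ft_force: [0.2, -0.2, -1.4]
width: 0.0107
grip_force: 55.0
```

Call:
move_arm([
  {"dx": 0.9, "dy": 0, "dz": 0, "spin": 0},
  {"dx": 0.9, "dy": 0, "dz": -1.2, "spin": 0},
  {"dx": 0.9, "dy": 0, "dz": -2.4, "spin": 0},
  {"dx": 0, "dy": 0, "dz": 0, "spin": 0},
])

```text
time: 20.15
ee_pos: [0.5294, 0.1227, 0.2542]
eef_rot: [0.721, 0.693, 0.002, 0.001]
ft_force: [0.8, 0.7, -2.0]
width: 0.0103
grip_force: 55.0
```

```bash
python3 chk.py; python3 - <<'E'
from h import *
plan([.5726,.3191,.25],179.84,11)
E
```

```text
tip ahead -54.22 lateral(+x) 3.58 dz 40.17 F [ 0.8  0.7 -2. ] yaw 87.66 [0.005  0.0016] w 0.0103
from [0.5294 0.1227 0.2542] yaw 87.66 tilt [0.005  0.0016] j [ 0.26  0.37 -0.67  1.82  0.26  1.04 -0.55]
0 [1.8   0.319 0.043] -0.1463
1 [1.734 0.578 0.044] -0.1463
2 [1.632 0.825 0.045] -0.1463
3 [1.494 1.054 0.046] -0.1463
4 [1.324 1.26  0.046] -0.1463
5 [1.127 1.44  0.047] -0.1463
6 [0.905 1.589 0.047] -0.1463
7 [0.663 1.704 0.047] -0.1463
8 [0.408 1.782 0.047] -0.1463
9 [0.144 1.822 0.047] -0.1463
10 [-0.123  1.824  0.047] -0.1463
```

Call:
move_arm([
  {"dx": 1.8, "dy": 0.32, "dz": 0, "spin": -0.146},
  {"dx": 1.73, "dy": 0.58, "dz": 0, "spin": -0.146},
  {"dx": 1.63, "dy": 0.83, "dz": 0, "spin": -0.146},
  {"dx": 1.49, "dy": 1.05, "dz": 0, "spin": -0.146},
  {"dx": 1.32, "dy": 1.26, "dz": 0, "spin": -0.146},
  {"dx": 1.13, "dy": 1.44, "dz": 0, "spin": -0.146},
  {"dx": 0.9, "dy": 1.59, "dz": 0, "spin": -0.146},
  {"dx": 0.66, "dy": 1.7, "dz": 0, "spin": -0.146},
  {"dx": 0.41, "dy": 1.78, "dz": 0, "spin": -0.146},
  {"dx": 0.14, "dy": 1.82, "dz": 0, "spin": -0.146},
  {"dx": -0.12, "dy": 1.82, "dz": 0, "spin": -0.146},
  {"dx": 0, "dy": 0, "dz": 0, "spin": 0},
])

```text
time: 21.35
ee_pos: [0.572, 0.3184, 0.2503]
eef_rot: [0.001, 1.0, 0.001, -0.0]
ft_force: [-0.4, 0.2, -1.7]
width: 0.0107
grip_force: 55.0
```

Call:
move_arm([
  {"dx": 0, "dy": 0, "dz": 0, "spin": 0},
  {"dx": 0, "dy": 0, "dz": 0, "spin": 0},
])

```text
time: 21.55
ee_pos: [0.5726, 0.3153, 0.2503]
eef_rot: [0.005, 1.0, -0.001, 0.0]
ft_force: [0.7, -0.6, -1.0]
width: 0.0104
grip_force: 55.0
```

```bash
python3 - <<'E'
from h import *
plan([.5726,.3191,.1998],179.84,1)
from bench import imaging
c=imaging.camera("wrist");i=c["img"].astype(int)
m=(i[:,:,0]-i[:,:,2]>70)
print("rod",[(r,np.where(m[r,280:370])[0].mean()+280) for r in(60,120,180)],"first",np.where(m[:,280:370].any(1))[0][0])
cv2.imwrite("pics/w6.png",i[:,:,::-1])
E
```

```text
from [0.5726 0.3153 0.2503] yaw 179.38 tilt [ 0.     -0.0011] j [ 0.07  0.7  -0.92  1.51  0.58  1.22  0.62]
0 [0.008 0.381 5.054] -0.008
rod [(60, np.float64(322.5)), (120, np.float64(322.5)), (180, np.float64(322.0))] first 33[ WARN:0@0.368] global loadsave.cpp:1063 imwrite_ Unsupported depth image for selected encoder is fallbacked to CV_8U.
```

View pics/w6.png

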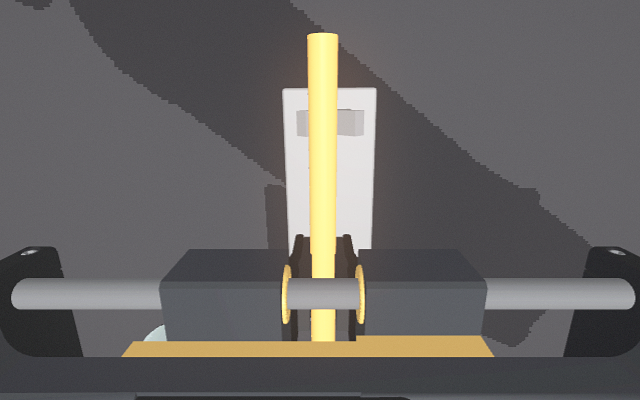

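Call:
move_arm([
  {"dx": 0, "dy": 0, "dz": 1, "spin": 0},
  {"dx": 0, "dy": 0, "dz": 0, "spin": 0},
  {"dx": 0, "dy": 0, "dz": 0, "spin": 0},
  {"dx": 0, "dy": 0, "dz": 0, "spin": 0},
])

```text
time: 22.0
ee_pos: [0.5724, 0.3162, 0.2406]
eef_rot: [0.004, 1.0, -0.0, 0.0]
ft_force: [-0.1, 0.1, -1.8]
width: 0.0105
grip_force: 55.0
```

```bash
python3 - <<'E'
from h import *
plan([.5726,.3191,.1998],179.84,1)
E
```

```text
from [0.5724 0.3162 0.2406] yaw 179.55 tilt [ 0.0001 -0.0001] j [ 0.06  0.71 -0.92  1.51  0.59  1.21  0.61]
0 [-0.015  0.286  4.078] -0.0051
```

Call:
move_arm([
  {"dx": 0, "dy": 0.25, "dz": 0.5, "spin": -0.004},
  {"dx": 0, "dy": 0, "dz": 1.0, "spin": 0},
  {"dx": 0, "dy": 0, "dz": 0.8, "spin": 0},
  {"dx": 0, "dy": 0, "dz": 0.5, "spin": 0},
  {"dx": 0, "dy": 0, "dz": 0, "spin": 0},
  {"dx": 0, "dy": 0, "dz": 0, "spin": 0},
])

```text
time: 22.6
ee_pos: [0.5724, 0.3189, 0.2124]
eef_rot: [0.002, 1.0, -0.0, -0.0]
ft_force: [0.3, -0.6, -1.8]
width: 0.0107
grip_force: 55.0
```

```bash
python3 - <<'E'
from h import *
plan([.5726,.3191,.1998],179.84,1)
E
```

```text
from [0.5724 0.3189 0.2124] yaw 179.8 tilt [-0.0002 -0.    ] j [ 0.05  0.75 -0.9   1.53  0.62  1.17  0.6 ]
0 [-0.02   0.022  1.265] -0.0007
```

Call:
move_arm([
  {"dx": 0, "dy": 0, "dz": 0.5, "spin": 0},
  {"dx": 0, "dy": 0, "dz": 0.4, "spin": 0},
  {"dx": 0, "dy": 0, "dz": 0.2, "spin": 0},
  {"dx": 0, "dy": 0, "dz": 0.1, "spin": 0},
  {"dx": 0, "dy": 0, "dz": 0, "spin": 0},
  {"dx": 0, "dy": 0, "dz": 0, "spin": 0},
])

```text
time: 23.2
ee_pos: [0.5724, 0.3188, 0.2006]
eef_rot: [0.002, 1.0, -0.0, 0.0]
ft_force: [-0.6, 0.8, -2.0]
width: 0.0101
grip_force: 55.0
```

Call:
move_arm([
  {"dx": 0, "dy": 0, "dz": 0.06, "spin": 0},
  {"dx": 0, "dy": 0, "dz": 0.04, "spin": 0},
  {"dx": 0, "dy": 0, "dz": 0, "spin": 0},
])

```text
time: 23.5
ee_pos: [0.5725, 0.3192, 0.2]
eef_rot: [0.002, 1.0, 0.0, 0.0]
ft_force: [-0.8, 1.3, 2.0]
width: 0.0104
grip_force: 55.0
```

Seated (upward force now +2 N). Release: open slowly, then raise.

Call:
move_arm([
  {"dx": 0, "dy": 0, "dz": 0, "spin": 0},
  {"dx": 0, "dy": 0, "dz": 0, "spin": 0},
  {"dx": 0, "dy": 0, "dz": 0, "spin": 0},
  {"dx": 0, "dy": 0, "dz": 0, "spin": 0},
  {"dx": 0, "dy": 0, "dz": 0, "spin": 0},
  {"dx": 0, "dy": 0, "dz": 0, "spin": 0},
], claw=5)

```text
time: 24.1
ee_pos: [0.5724, 0.3188, 0.1995]
eef_rot: [0.002, 1.0, -0.0, -0.0]
ft_force: [-0.4, -0.2, 0.4]
width: 0.0476
grip_force: 0.0
```

Call:
move_arm([
  {"dx": 0, "dy": 0, "dz": -0.5, "spin": 0},
  {"dx": 0, "dy": 0, "dz": -1.5, "spin": 0},
  {"dx": 0, "dy": 0, "dz": -3, "spin": 0},
  {"dx": 0, "dy": 0, "dz": -3, "spin": 0},
  {"dx": 0, "dy": 0, "dz": -3, "spin": 0},
  {"dx": 0, "dy": 0, "dz": 0, "spin": 0},
  {"dx": 0, "dy": 0, "dz": 0, "spin": 0},
  {"dx": 0, "dy": 0, "dz": 0, "spin": 0},
])

```text
time: 24.9
ee_pos: [0.5723, 0.3186, 0.3091]
eef_rot: [0.002, 1.0, -0.0, -0.0]
ft_force: [0.0, 1.1, 0.0]
width: 0.0495
grip_force: 0.0
```

```bash
python3 - <<'E'
from h import *
from bench import imaging
a=imaging.camera("wrist");b=imaging.camera("scene")
cv2.imwrite("pics/f7.png",np.vstack([a["img"][0:300,:,::-1],b["img"][130:260,:,::-1]])) 
E
```

```text
(no output)
```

View pics/f7.png

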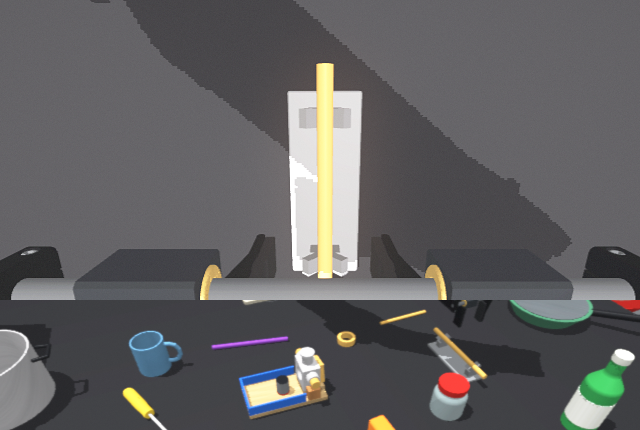

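The rod lies in both V rests, running (325,68) to (325,275) along the rack. The cartridge is in the tray at (282,384), and everything else is where it was.

```bash
python3 -c "
from bench import job
print(job.close_job())"
```

```text
the job is handed in; nothing more can be done
None
```

The job is handed in: I pushed the cartridge out into the blue-walled tray with the rod (highest wrist reading while pushing about 7.5 N), laid the rod back in its rack and left the gripper clear, at about 25 s on the robot's clock.

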